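Put the lids on the glazed jars

TASK

Four glazed jars (white, green, yellow and terracotta) stand open on the pottery bench among their lids: gently put each lid on the jar of its own colour, so that it sits down in the mouth, flat on the rim. Leave the jars standing where they are, and do not disturb the odd black lid and the pink bowl.

Things in the scene. Friction and masses are not known exactly. Their poses are not given: they have to be found in the camera images.
- lid_white: round white ceramic lid, knob up, about 90 g. Origin: centre of its underside (at z = 0 on the table), z up. Heights above origin: boss 50 mm wide (42 at the foot) from 0 to 8, flange 88 mm wide from 8 to 16, 20 mm neck to 22, knob 26 mm wide, straight-sided from 25 to 43, top at 46 mm. Belongs on the white jar.
- lid_green: round green ceramic lid, knob up, about 90 g. Origin: centre of its underside (at z = 0 on the table), z up. Heights above origin: boss 50 mm wide (42 at the foot) from 0 to 8, flange 88 mm wide from 8 to 16, 20 mm neck to 22, knob 26 mm wide, straight-sided from 25 to 43, top at 46 mm. Belongs on the green jar.
- lid_yellow: round yellow ceramic lid, knob up, about 90 g. Origin: centre of its underside (at z = 0 on the table), z up. Heights above origin: boss 50 mm wide (42 at the foot) from 0 to 8, flange 88 mm wide from 8 to 16, 20 mm neck to 22, knob 26 mm wide, straight-sided from 25 to 43, top at 46 mm. Belongs on the yellow jar.
- lid_terracotta: round terracotta ceramic lid, knob up, about 90 g. Origin: centre of its underside (at z = 0 on the table), z up. Heights above origin: boss 50 mm wide (42 at the foot) from 0 to 8, flange 88 mm wide from 8 to 16, 20 mm neck to 22, knob 26 mm wide, straight-sided from 25 to 43, top at 46 mm. Belongs on the terracotta jar.
- jar_white: round open white ceramic jar, loose, about 400 g, 84 mm wide, 56 mm high; level rim 76 mm wide outside, mouth 66 mm. Origin: centre of its underside, z up. A seated lid has its boss in the mouth (8 mm play all round), its flange on the rim, its origin 48 mm above the jar's. Takes the white lid.
- jar_green: round open green ceramic jar, loose, about 400 g, 84 mm wide, 56 mm high; level rim 76 mm wide outside, mouth 66 mm. Origin: centre of its underside, z up. A seated lid has its boss in the mouth (8 mm play all round), its flange on the rim, its origin 48 mm above the jar's. Takes the green lid.
- jar_yellow: round open yellow ceramic jar, loose, about 400 g, 84 mm wide, 56 mm high; level rim 76 mm wide outside, mouth 66 mm. Origin: centre of its underside, z up. A seated lid has its boss in the mouth (8 mm play all round), its flange on the rim, its origin 48 mm above the jar's. Takes the yellow lid.
- jar_terracotta: round open terracotta ceramic jar, loose, about 400 g, 84 mm wide, 56 mm high; level rim 76 mm wide outside, mouth 66 mm. Origin: centre of its underside, z up. A seated lid has its boss in the mouth (8 mm play all round), its flange on the rim, its origin 48 mm above the jar's. Takes the terracotta lid.
- lid_black: round black ceramic lid, knob up, about 90 g. Origin: centre of its underside (at z = 0 on the table), z up. Heights above origin: boss 50 mm wide (42 at the foot) from 0 to 8, flange 88 mm wide from 8 to 16, 20 mm neck to 22, knob 26 mm wide, straight-sided from 25 to 43, top at 46 mm. Bystander: there is no black jar.
- bowl_pink: small open pink bowl, 92 mm wide, 34 mm high, about 200 g, loose, a bystander without lid. Origin: centre of its underside, z up. All ten things stand mixed in one area, at least 110 mm between centres; fixed equipment only farther out, along the back (x over 0.79, up to 45 mm high) and sides (|y| over 0.57, up to 0.22 m).

How it is judged:
By the outcome, as a careful person would: the job done as asked, in the order asked, and still so for the second after the job is handed in, with the robot touching nothing.
It also fails if it takes over 109 s, if anything falls off the work surface, if the arm or the gripper's body presses on something with over 40 N, if the wrist force passes 120 N, or if a joint passes its speed limit or range.

ROBOT

A 6-joint arm with a two-finger parallel gripper is mounted at the origin on the work surface. World frame = base frame: x ahead of the robot, y to its left, z up, the work surface at z = 0. Lengths are in m, angles in rad, forces in N, time in s.
With the tool pointing down it reaches from about 0.275 to 0.825 m from the base axis. Payload 4.9 kg.
Tool frame: the origin (TCP) lies on the centre line of the jaws, within the pads' length; the fingertips stand 17 mm ahead of it and the grasp point (between the pads) lies 2 mm behind it; z points along the fingers, y is the line along which they close (so a half turn about z gives the same grasp; the last joint's range is limited). The gripper opens to 85 mm and grips with 20 to 120 N. Pads are 22 mm wide; open, the fingers measure 114 mm over their backs; the gripper's body (76 mm by 85 mm) begins 54 mm behind the grasp point. The pads swing forward as they close: fully open they stand 13 mm farther back than shut.
Start: joints at [-1.267, 0.326, -0.193, 1.052, 0, 1.437], TCP at [0.233, -0.498, 0.248] pointing down, gripper open.
Joint ranges: [-2.65, 2.65], [-0.97, 1.79], [-1.3, 1.35], [-1.93, 2.1], [-1.47, 1.37], [-3.14, 3.14]. Speed limits (rad/s): [2.57, 2.57, 3.14, 3.14, 3.14, 3.14].

INTERFACE

Orientations are given as [roll, pitch, yaw] about the fixed x, y, z axes, in that order (R = Rz(yaw) Ry(pitch) Rx(roll)).
In Python, from bench import env gives the robot as it stands.
- The arm moves only by the shell command python3 -m jog 'ROWS'. ROWS is JSON, a list of rows, each a list of 3 entries, a list of its own where there are three numbers: the turn, a rotation vector about the tool's x, y, z in rad, then the shift along the tool's x, y, z in mm, then the finger opening in mm, from 0 to 85.4. A call has 1 to 8 rows; each row is the pose to reach, as a shift and turn from the pose commanded when the call began, along the tool's axes at that moment; what a row does not reach only later rows make up. A row lasts 1/10 s, in which the tool goes at most 50 mm and 8.59 degrees, less where a joint would pass 70% of its speed; a pose out of reach is approached as far as the arm can. A call with a gripper value outside its range is refused whole. The fingers move at their own pace and stop on an object; the grip force is fixed at half the most. Time passes only in rows, so rows that repeat a pose let the fingers close. It gives the time, the measured TCP pose, the force, the opening and the grip force at its end, in the units of the state.
- env.state(): the state, without advancing time (a new reading comes with each control period).
- env.camera(name): name is "scene" or "top"; returns (picture, depth): 400x640x3 uint8, red, green, blue; 400x640 float32, m along the optical axis (not along the pixel's ray), 0 where there is no reading.
- env.camera_info(name): a dict with "intrinsics" (3x3 intrinsics, pixels), "rvec" (rotation vector, rad) and "tvec" (3), from world to camera coordinates, as OpenCV has them. Camera axes: x right, y down, z forward; pixel columns grow to the right and rows downward; lengths in m; the calibration is good to about 2 mm. A picture is of the moment at which its call begins. camera_info takes no time and is no camera call.
- env.close_job(): hands the job in; it is judged then, once.
Trained networks look in the newest picture that a camera, given by its name, has taken for a name from the list of things; names that differ only in an ending like _2 or _b are one class to them, and where a whole thing is asked for, a point or a joint stands for the part that bears it (a point fixed in the world has none). Each returns a list of dicts, best first, with "confidence" (0 to 1); they miss things now and then, are a little off and sometimes report something else, mostly with a low value. They report only what shows in the picture. A call takes as long as a camera call.
- env.search_frame(camera, query): "point" ([x, y, z] in m, in the coordinates of the camera as it stood for that picture, good to about 4 mm: the middle of the surface that is visible of it).
- env.cut_out(camera, query): "pixels" (400x640 bool, what is visible of it).
- env.spot_point(camera, query): "point" ([x, y, z] in m, in the coordinates of the camera as it stood for that picture, good to about 4 mm: a listed point, or the origin of a listed thing).
The state is a dict: "time_s": time; "joint_pos": joint angles; "qvel": joint speeds; "joint_torque": joint torques, N m; "ee_pos": TCP position; "orientation": TCP orientation; "wrist_force": force on the tool from outside, world axes, zero at the start; "wrist_torque": the same for the moment, N m; "gripper_width": finger opening in m; "grip_force": force on a finger pad.
Only numpy, scipy, OpenCV 4.12 (cv2) and the standard library are available. Lean on these libraries where they do the work, as an engineer would, in place of code of your own. Each camera call takes 0.05 s, during which the arm holds its last target. There are 200 camera calls.

## Working session

There is one attempt and no reset: what is moved stays moved. The work goes in short steps, Python scripts to look and compute and a shell command to move; the robot and the scene stay as the last step left them, time stands still between calls to the robot, and variables do not carry over. Pictures are saved under pics/ and viewed, at most 14 in all, crops included, and the job is handed in when it is done.

```bash
ls; mkdir -p pics
cat > h.py <<'E'
import numpy as np, cv2
from bench import env
def cam(n):
    i=env.camera_info(n); K=np.array(i["intrinsics"]);R=cv2.Rodrigues(np.array(i["rvec"],float))[0];t=np.array(i["tvec"],float).ravel()
    return K,R,t
def world(n,p):
    K,R,t=cam(n); return R.T@(np.array(p)-t)
def cloud(n,d):
    K,R,t=cam(n); v,u=np.mgrid[:400,:640]
    P=np.stack([(u-K[0,2])/K[0,0]*d,(v-K[1,2])/K[1,1]*d,d],-1)
    return (P-t)@R
E
python3 - <<'E'
from h import *
for n in("scene","top"):
    p,d=env.camera(n); cv2.imwrite(f"pics/{n}0.png",p[:,:,::-1]); np.save(f"{n}0.npy",d)
    K,R,t=cam(n); print(n,K[0,0],-R.T@t,R[2])
    C=cloud(n,d)
    for q in ["lid_white","lid_green","lid_yellow","lid_terracotta","jar_white","jar_green","jar_yellow","jar_terracotta","lid_black","bowl_pink"]:
        r=env.spot_point(n,q); m=env.cut_out(n,q)
        o=[(np.round(world(n,x["point"])*1000),round(x["confidence"],2)) for x in r[:2]]
        c=[]
        for x in m[:1]:
            k=x["pixels"]&(d>0); P=C[k]*1000; z=np.percentile(P[:,2],97)
            T=P[P[:,2]>z-4]; (cx,cy),rad=cv2.minEnclosingCircle(T[:,:2].astype(np.float32))
            c=[round(x["confidence"],2),int(k.sum()),round(z),np.round(np.median(T,0)),round(cx),round(cy),round(rad)]
        print(q,o,c)
print(env.state())
E
```

```text
pics
scene 421.8553476957549 [0.96892823 0.32055795 0.98175713] [-0.40001201 -0.2990791  -0.86633832]
lid_white [(array([441.,  45.,   2.]), 0.57)] [0.84, 902, 47, array([543., 213.,  46.]), 542, 211, 13]
lid_green [(array([627., -55.,  -1.]), 0.8)] [0.72, 805, 47, array([631., -55.,  47.]), 629, -55, 12]
lid_yellow [(array([531., 411.,   1.]), 0.95)] [0.65, 1056, 48, array([528., 414.,  47.]), 529, 414, 13]
lid_terracotta [(array([ 384., -315.,    2.]), 0.8)] [0.67, 520, 47, array([ 388., -314.,   46.]), 387, -314, 13]
jar_white [(array([ 462., -132.,   -3.]), 0.56)] [0.91, 780, 58, array([ 470., -128.,   57.]), 462, -131, 39]
jar_green [(array([677., 116.,   5.]), 0.6)] [0.9, 999, 59, array([680., 123.,  57.]), 677, 117, 38]
jar_yellow [(array([440.,  43.,   2.]), 0.88)] [0.74, 799, 59, array([450.,  48.,  57.]), 444, 45, 39]
jar_terracotta [(array([ 631., -251.,    4.]), 0.8)] [0.69, 829, 58, array([ 636., -241.,   57.]), 632, -247, 39]
lid_black [(array([376., 251.,  -0.]), 0.7)] [0.66, 786, 47, array([378., 255.,  47.]), 377, 255, 12]
bowl_pink [(array([ 570., -418.,   -3.]), 0.
[... 1260 characters left out ...]
nt_pos': array([-1.26717895e+00,  3.26224835e-01, -1.92577513e-01,  1.05198635e+00,
        7.03567036e-06,  1.43661026e+00]), 'qvel': array([-1.23390286e-03, -3.48798413e-04,  1.02356141e-03,  5.49676704e-04,
       -1.35154668e-04, -2.06152249e-05]), 'joint_torque': array([ 7.74123000e-04, -4.43323517e+01,  2.62751216e+01,  1.27281568e-03,
       -1.05704073e-04,  2.09645336e-06]), 'ee_pos': array([ 0.23320234, -0.49814999,  0.24827585]), 'orientation': array([ 3.14158416e+00, -5.95225151e-06,  4.37803440e-01]), 'wrist_force': array([0.01391846, 0.38930236, 0.30982556]), 'wrist_torque': array([-0.05038245, -0.02701197, -0.00836132]), 'grip_force': 0.0, 'gripper_width': 0.08543373671326247}
```

View pics/top0.png

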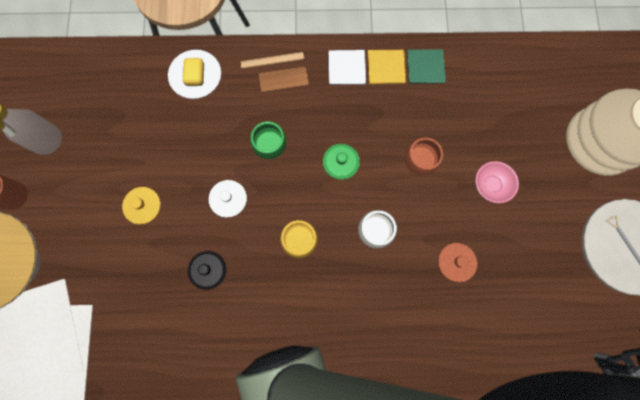

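```bash
python3 -m jog '[[[0,0,-1.133],[291,-256,90],50],[[0,0,-1.133],[291,-256,90],50],[[0,0,-1.133],[291,-256,90],50],[[0,0,-1.133],[291,-256,90],50],[[0,0,-1.133],[291,-256,90],50],[[0,0,-1.133],[291,-256,90],50],[[0,0,-1.133],[291,-256,90],50],[[0,0,-1.133],[291,-256,90],50]]'
```

```text
time_s: 2.9
ee_pos: [0.3888, -0.1411, 0.1582]
orientation: [3.141, 0.0, 1.575]
wrist_force: [0.8, -0.3, -0.3]
gripper_width: 0.0497
grip_force: 0.0
```

The top view shows the jars and lids where the networks put them: green jar (268,140), white jar (378,229), yellow jar (299,239), terracotta jar (426,154). The lids are green (342,161), white (227,198), yellow (141,205), terracotta (458,262) and black (207,270), and the bowl is at (497,182).

```bash
python3 -m jog '[[[0,0,0],[353,155,0],50],[[0,0,0],[353,155,0],50],[[0,0,0],[353,155,0],50],[[0,0,0],[353,155,0],50],[[0,0,0],[353,155,0],50],[[0,0,0],[353,155,0],50],[[0,0,0],[353,155,0],50],[[0,0,0],[353,155,0],50]]'; python3 -m jog '[[[0,0,0],[0,0,0],50],[[0,0,0],[0,0,0],50]]'; python3 -c "
from bench import env
s=env.state();print(s['ee_pos'],s['orientation'],s['joint_pos'])"
```

```text
time_s: 3.7
ee_pos: [0.5442, 0.2133, 0.1584]
orientation: [3.14, -0.001, 1.573]
wrist_force: [0.4, 0.1, -0.1]
gripper_width: 0.0501
grip_force: 0.0
time_s: 3.9
ee_pos: [0.5429, 0.2106, 0.1578]
orientation: [-3.141, 0.001, 1.572]
wrist_force: [-1.4, 0.2, -0.1]
gripper_width: 0.0499
grip_force: 0.0
[0.54285853 0.21057056 0.15781064] [-3.14076284e+00  6.06682618e-04  1.57237844e+00] [ 2.43477381e-01  4.58477144e-01 -2.36349888e-01  8.76920280e-01
 -3.90241981e-04  1.81269203e+00]
```

```bash
python3 -m jog '[[[0,0,0],[0,0,40],50],[[0,0,0],[0,0,80],50],[[0,0,0],[0,0,100],50],[[0,0,0],[0,0,110],50],[[0,0,0],[0,0,116],50],[[0,0,0],[0,0,120],50],[[0,0,0],[0,0,120],50]]'; python3 -m jog '[[[0,0,0],[0,0,0],40],[[0,0,0],[0,0,0],32],[[0,0,0],[0,0,0],28],[[0,0,0],[0,0,0],24],[[0,0,0],[0,0,0],20],[[0,0,0],[0,0,0],15],[[0,0,0],[0,0,0],15],[[0,0,0],[0,0,0],15]]'
```

```text
time_s: 4.6
ee_pos: [0.5438, 0.2099, 0.0389]
orientation: [3.14, -0.0, 1.57]
wrist_force: [0.8, 0.2, -0.2]
gripper_width: 0.0499
grip_force: 0.0
time_s: 5.4
ee_pos: [0.5437, 0.2103, 0.0392]
orientation: [3.14, -0.0, 1.571]
wrist_force: [-1.7, -0.2, 6.5]
gripper_width: 0.0232
grip_force: 58.6
```

```bash
python3 -m jog '[[[0,0,0],[0,0,-5],15],[[0,0,0],[0,0,-15],15],[[0,0,0],[0,0,-40],15],[[0,0,0],[0,0,-80],15],[[0,0,0],[0,0,-110],15],[[0,0,0],[0,0,-110],15],[[0,0,0],[0,0,-110],15]]'
python3 - <<'E'
from h import *
s=env.state();print(s['ee_pos'])
p,d=env.camera("scene"); 
K,R,t=cam("scene"); c=K@(R@(s['ee_pos'])+t); c=(c[:2]/c[2]).astype(int); print(c)
cr=p[max(c[1]-70,0):c[1]+70,max(c[0]-90,0):c[0]+90,::-1]; cv2.imwrite("pics/g1.png",cv2.resize(cr,None,fx=4,fy=4))
C=cloud("scene",d)
for x in env.cut_out("scene","lid_white")[:2]:
    P=C[x["pixels"]&(d>0)]*1000; print(x["confidence"],len(P),np.percentile(P,[2,50,98],axis=0).round())
E
```

```text
time_s: 6.1
ee_pos: [0.5436, 0.2102, 0.1492]
orientation: [3.14, -0.0, 1.571]
wrist_force: [-0.2, -0.4, -1.8]
gripper_width: 0.0236
grip_force: 59.0
[0.54363527 0.21022493 0.14921526]
[397 236]
0.57 793 [[502. 170.   0.]
 [553. 224. 126.]
 [584. 253. 177.]]
```

View pics/g1.png

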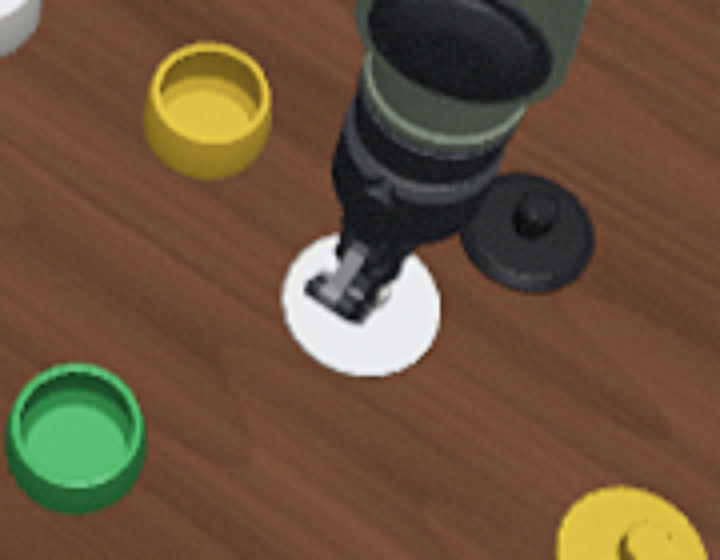

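The white lid (crop 360,310) hangs from the closed fingers and looks about level. The yellow jar (210,110) and black lid (535,235) are undisturbed. I'll measure its tilt and centre next.

```bash
cat > held.py <<'E'
import sys
from h import *
s=env.state(); e=s['ee_pos']*1000
for n in("scene","top"):
    p,d=env.camera(n); C=cloud(n,d)*1000
    m=(abs(C[...,0]-e[0])<52)&(abs(C[...,1]-e[1])<52)&(C[...,2]<e[2]-12)&(C[...,2]>e[2]-50)&(d>0)
    P=C[m]
    if len(P)<80: print(n,len(P)); continue
    for _ in range(4):
        a=np.linalg.lstsq(np.c_[P[:,:2]-e[:2],np.ones(len(P))],P[:,2],rcond=None)[0]
        r=P[:,2]-np.c_[P[:,:2]-e[:2],np.ones(len(P))]@a; P=P[abs(r)<max(3,r.std()*1.5)]
    (cx,cy),rad=cv2.minEnclosingCircle(P[:,:2].astype(np.float32))
    print(n,len(P),"slope deg",np.degrees(a[:2]).round(1),"flange z",a[2].round(1),"z-e",(a[2]-e[2]).round(1),"off",round(cx-e[0],1),round(cy-e[1],1),"rad",round(rad,1))
print("tcp",e.round(1))
E
python3 held.py
```

```text
scene 618 slope deg [-0.6  0.4] flange z 124.4 z-e -22.8 off -1.5 2.3 rad 43.8
top 500 slope deg [0. 1.] flange z 122.8 z-e -24.4 off -1.2 0.6 rad 43.5
tcp [542.2 209.8 147.2]
```

```bash
python3 -m jog '[[[0,0,0],[-20,-5,0],15],[[0,0,0],[-343,-79,0],15],[[0,0,0],[-343,-79,0],15],[[0,0,0],[-343,-79,0],15],[[0,0,0],[-343,-79,0],15],[[0,0,0],[-343,-79,0],15],[[0,0,0],[-343,-79,0],15],[[0,0,0],[-343,-79,0],15]]'; python3 -m jog '[[[0,0,0],[0,0,0],15],[[0,0,0],[0,0,20],15],[[0,0,0],[0,0,40],15],[[0,0,0],[0,0,40],15],[[0,0,0],[0,0,40],15]]'; python3 held.py
```

```text
time_s: 7.1
ee_pos: [0.4627, -0.1355, 0.1474]
orientation: [-3.14, -0.0, 1.568]
wrist_force: [0.6, 0.2, -1.1]
gripper_width: 0.0238
grip_force: 59.0
time_s: 7.6
ee_pos: [0.4637, -0.132, 0.1078]
orientation: [-3.14, -0.001, 1.572]
wrist_force: [0.0, -0.0, -0.1]
gripper_width: 0.0237
grip_force: 59.0
scene 383 slope deg [-1.4 -0.9] flange z 85.4 z-e -22.4 off -0.9 4.1 rad 43.3
top 364 slope deg [-0.2 -3.1] flange z 85.5 z-e -22.3 off 1.9 17.7 rad 39.1
tcp [ 463.7 -132.   107.8]
```

```bash
python3 -m jog '[[[0,0,0],[0,0,8],15],[[0,0,0],[0,0,14],15],[[0,0,0],[0,0,17],15],[[0,0,0],[0,0,18],15],[[0,0,0],[0,0,19],15],[[0,0,0],[0,0,19],15]]';python3 -m jog '[[[0,0,0],[0,0,1],15],[[0,0,0],[0,0,1],15]]';python3 -m jog '[[[0,0,0],[0,0,1],15],[[0,0,0],[0,0,1],15]]'
```

```text
time_s: 8.3
ee_pos: [0.4642, -0.133, 0.0892]
orientation: [-3.142, -0.0, 1.571]
wrist_force: [-0.4, 0.8, -1.2]
gripper_width: 0.0236
grip_force: 59.1
time_s: 8.5
ee_pos: [0.4642, -0.133, 0.0883]
orientation: [3.141, 0.0, 1.571]
wrist_force: [0.0, 0.0, -0.6]
gripper_width: 0.0235
grip_force: 59.1
time_s: 8.7
ee_pos: [0.4643, -0.1329, 0.0873]
orientation: [3.141, 0.0, 1.571]
wrist_force: [-0.1, 0.3, -1.3]
gripper_width: 0.0235
grip_force: 59.1
```

```bash
python3 -m jog '[[[0,0,0],[0,0,1],15],[[0,0,0],[0,0,1],15]]';python3 -m jog '[[[0,0,0],[0,0,1],15],[[0,0,0],[0,0,1],15]]'
```

```text
time_s: 8.9
ee_pos: [0.4643, -0.133, 0.0871]
orientation: [3.141, 0.0, 1.571]
wrist_force: [-2.8, 0.9, 7.6]
gripper_width: 0.0237
grip_force: 60.0
time_s: 9.1
ee_pos: [0.4643, -0.133, 0.087]
orientation: [3.141, 0.001, 1.571]
wrist_force: [-4.9, 1.6, 18.2]
gripper_width: 0.0234
grip_force: 61.0
```

```bash
python3 -m jog '[[[0,0,0],[0,0,-1],15],[[0,0,0],[0,0,-1],26],[[0,0,0],[0,0,-1],30],[[0,0,0],[0,0,-1],36],[[0,0,0],[0,0,-1],44],[[0,0,0],[0,0,-1],50],[[0,0,0],[0,0,-1],50],[[0,0,0],[0,0,-10],50]]';python3 -m jog '[[[0,0,0],[0,0,-10],50],[[0,0,0],[0,0,-30],50],[[0,0,0],[0,0,-56],50],[[0,0,0],[0,0,-56],50]]'
python3 - <<'E'
from h import *
print(env.state()['ee_pos'])
E
```

```text
time_s: 9.9
ee_pos: [0.4633, -0.1325, 0.0947]
orientation: [-3.139, -0.001, 1.571]
wrist_force: [0.0, 0.3, -0.4]
gripper_width: 0.0498
grip_force: 0.0
time_s: 10.3
ee_pos: [0.4666, -0.134, 0.1552]
orientation: [3.135, 0.003, 1.571]
wrist_force: [-0.2, -0.1, -0.4]
gripper_width: 0.0498
grip_force: 0.0
[ 0.46662322 -0.13396349  0.15520454]
```

```bash
python3 -m jog '[[[0,0,0],[76,166,0],50],[[0,0,0],[76,166,0],50],[[0,0,0],[76,166,0],50],[[0,0,0],[76,166,0],50],[[0,0,0],[76,166,0],50],[[0,0,0],[76,166,0],50],[[0,0,0],[76,166,0],50]]'
python3 - <<'E'
from h import *
print(env.state()['ee_pos'])
p,d=env.camera("scene"); C=cloud("scene",d)*1000
cv2.imwrite("pics/s2.png",p[:,:,::-1])
for q in("lid_white","jar_white","lid_green"):
  for x in env.cut_out("scene",q)[:1]:
    k=x["pixels"]&(d>0); P=C[k]; z=np.percentile(P[:,2],97);T=P[P[:,2]>z-4]; 
    print(q,x["confidence"],np.percentile(P,[2,50,98],axis=0).round().tolist(),z,cv2.minEnclosingCircle(T[:,:2].astype(np.float32)))
P=C[(abs(C[...,0]-463)<50)&(abs(C[...,1]+132)<50)&(C[...,2]>50)&(C[...,2]<72)]
a=np.linalg.lstsq(np.c_[P[:,:2]-[463,-132],np.ones(len(P))],P[:,2],rcond=None)[0]; print("flange",a, cv2.minEnclosingCircle(P[:,:2].astype(np.float32)))
E
```

```text
time_s: 11.0
ee_pos: [0.6289, -0.0572, 0.151]
orientation: [-3.14, -0.0, 1.57]
wrist_force: [0.3, 0.2, -0.3]
gripper_width: 0.05
grip_force: 0.0
[ 0.62894761 -0.05722346  0.15101898]
lid_white 0.72 [[395.0, -188.0, 1.0], [458.0, -117.0, 65.0], [493.0, -87.0, 98.0]] 97.36560764888358 ((527.9656982421875, -83.18313598632812), 91.59202575683594)
jar_white 0.65 [[460.0, -115.0, 6.0], [486.0, -98.0, 32.0], [499.0, -91.0, 47.0]] 46.538351287158925 ((481.4111022949219, -99.31201171875), 16.09209632873535)
lid_green 0.95 [[586.0, -95.0, 0.0], [633.0, -51.0, 16.0], [669.0, -16.0, 48.0]] 46.96289078496867 ((629.2503662109375, -55.564613342285156), 12.87916374206543)
flange [-2.79593724e-02 -1.75669937e-03  6.38866756e+01] ((459.78302001953125, -129.70574951171875), 44.751434326171875)
```

View pics/s2.png

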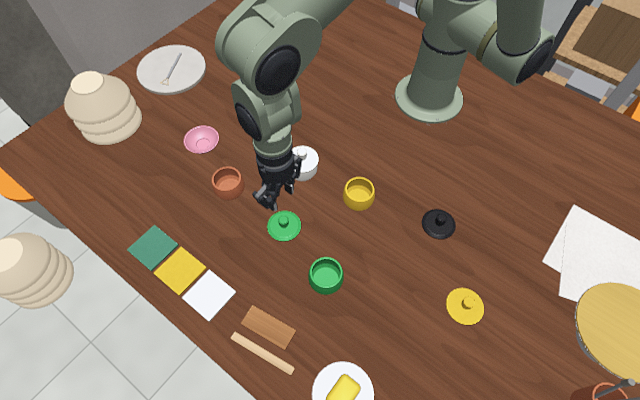

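The white lid sits on its jar at (303,163) in the picture: the flange is level at 64 mm, as expected when seated. The open gripper hangs at (270,185), over the green lid at (284,225).

```bash
python3 -m jog '[[[0,0,0],[0,0,40],50],[[0,0,0],[0,0,80],50],[[0,0,0],[0,0,96],50],[[0,0,0],[0,0,106],50],[[0,0,0],[0,0,111],50],[[0,0,0],[0,0,112],50],[[0,0,0],[0,0,112],50]]'; python3 -m jog '[[[0,0,0],[0,0,0],40],[[0,0,0],[0,0,0],32],[[0,0,0],[0,0,0],28],[[0,0,0],[0,0,0],24],[[0,0,0],[0,0,0],20],[[0,0,0],[0,0,0],15],[[0,0,0],[0,0,0],15],[[0,0,0],[0,0,0],15]]'; python3 -m jog '[[[0,0,0],[0,0,-5],15],[[0,0,0],[0,0,-15],15],[[0,0,0],[0,0,-40],15],[[0,0,0],[0,0,-80],15],[[0,0,0],[0,0,-110],15],[[0,0,0],[0,0,-110],15],[[0,0,0],[0,0,-110],15]]'; python3 held.py
```

```text
time_s: 11.9
ee_pos: [0.6311, -0.0572, 0.0404]
orientation: [3.14, 0.0, 1.571]
wrist_force: [-0.0, 0.3, 0.4]
gripper_width: 0.0498
grip_force: 0.0
time_s: 12.7
ee_pos: [0.6307, -0.057, 0.0401]
orientation: [3.14, 0.0, 1.571]
wrist_force: [-2.0, 0.2, 5.5]
gripper_width: 0.0239
grip_force: 58.7
time_s: 13.4
ee_pos: [0.6307, -0.057, 0.1503]
orientation: [3.14, 0.0, 1.571]
wrist_force: [-0.1, -0.8, -1.6]
gripper_width: 0.0236
grip_force: 59.1
scene 462 slope deg [-0.7 -0.1] flange z 126.4 z-e -24.0 off -1.7 1.3 rad 43.6
top 0
tcp [630.7 -57.  150.3]
```

```bash
python3 -m jog '[[[0,0,0],[20,5,0],15],[[0,0,0],[60,17,0],15],[[0,0,0],[110,31,0],15],[[0,0,0],[150,43,0],15],[[0,0,0],[172,49,0],15],[[0,0,0],[172,49,0],15],[[0,0,0],[172,49,0],15],[[0,0,0],[172,49,0],15]]'; python3 -m jog '[[[0,0,0],[0,0,20],15],[[0,0,0],[0,0,40],15],[[0,0,0],[0,0,40],15],[[0,0,0],[0,0,40],15]]'; python3 held.py
```

```text
time_s: 14.3
ee_pos: [0.6784, 0.114, 0.1481]
orientation: [-3.139, 0.001, 1.57]
wrist_force: [0.5, -1.2, -0.6]
gripper_width: 0.0234
grip_force: 59.1
time_s: 14.7
ee_pos: [0.6788, 0.1139, 0.1091]
orientation: [-3.14, 0.0, 1.569]
wrist_force: [0.7, -0.3, -0.0]
gripper_width: 0.0239
grip_force: 59.1
scene 452 slope deg [-0.9 -0.3] flange z 85.1 z-e -24.0 off -2.1 1.2 rad 43.5
top 271 slope deg [0.1 5.6] flange z 87.0 z-e -22.1 off -0.3 -22.6 rad 35.8
tcp [678.8 113.9 109.1]
```

```bash
python3 -m jog '[[[0,0,0],[0,0,8],15],[[0,0,0],[0,0,14],15],[[0,0,0],[0,0,17],15],[[0,0,0],[0,0,19],15],[[0,0,0],[0,0,20],15],[[0,0,0],[0,0,20],15]]';python3 -m jog '[[[0,0,0],[0,0,1],15],[[0,0,0],[0,0,1],15]]';python3 -m jog '[[[0,0,0],[0,0,1],15],[[0,0,0],[0,0,1],15]]'
```

```text
time_s: 15.4
ee_pos: [0.6791, 0.1151, 0.0891]
orientation: [-3.141, 0.0, 1.571]
wrist_force: [-0.2, 0.9, -0.7]
gripper_width: 0.0234
grip_force: 59.1
time_s: 15.6
ee_pos: [0.6793, 0.1151, 0.0883]
orientation: [3.142, -0.0, 1.571]
wrist_force: [0.0, 0.4, -1.5]
gripper_width: 0.0239
grip_force: 59.1
time_s: 15.8
ee_pos: [0.6794, 0.1151, 0.0881]
orientation: [3.141, -0.0, 1.571]
wrist_force: [-2.1, 0.3, 4.5]
gripper_width: 0.0235
grip_force: 59.5
```

```bash
python3 -m jog '[[[0,0,0],[0,0,0],22],[[0,0,0],[0,0,0],26],[[0,0,0],[0,0,0],30],[[0,0,0],[0,0,0],36],[[0,0,0],[0,0,0],44],[[0,0,0],[0,0,0],50],[[0,0,0],[0,0,0],50],[[0,0,0],[0,0,-10],50]]';python3 -m jog '[[[0,0,0],[0,0,-15],50],[[0,0,0],[0,0,-40],50],[[0,0,0],[0,0,-54],50],[[0,0,0],[0,0,-54],50]]'; python3 -m jog '[[[0,0,0],[298,-149,0],50],[[0,0,0],[298,-149,0],50],[[0,0,0],[298,-149,0],50],[[0,0,0],[298,-149,0],50],[[0,0,0],[298,-149,0],50],[[0,0,0],[298,-149,0],50],[[0,0,0],[298,-149,0],50],[[0,0,0],[298,-149,0],50]]'
python3 - <<'E'
from h import *
env.camera("scene")
s=env.state();print(s['ee_pos'],s['joint_pos'])
p,d=env.camera("scene"); C=cloud("scene",d)*1000
cv2.imwrite("pics/s3.png",p[:,:,::-1])
for c in((463,-132),(678,116)):
  P=C[(abs(C[...,0]-c[0])<50)&(abs(C[...,1]-c[1])<50)&(C[...,2]>50)&(C[...,2]<76)]
  a=np.linalg.lstsq(np.c_[P[:,:2]-c,np.ones(len(P))],P[:,2],rcond=None)[0]; print("flange",a, cv2.minEnclosingCircle(P[:,:2].astype(np.float32)))
E
```

```text
time_s: 16.6
ee_pos: [0.678, 0.115, 0.0961]
orientation: [-3.139, 0.0, 1.571]
wrist_force: [0.7, 0.5, -0.1]
gripper_width: 0.05
grip_force: 0.0
time_s: 17.0
ee_pos: [0.6814, 0.1152, 0.1552]
orientation: [3.135, -0.0, 1.571]
wrist_force: [0.6, 0.6, -0.1]
gripper_width: 0.0497
grip_force: 0.0
time_s: 17.8
ee_pos: [0.5271, 0.4171, 0.1505]
orientation: [-3.14, -0.001, 1.577]
wrist_force: [0.2, -0.5, -0.5]
gripper_width: 0.05
grip_force: 0.0
[0.528458   0.41491801 0.15052475] [ 5.55913738e-01  6.21840186e-01  2.66069014e-02  9.76492928e-01
 -1.34693824e-04  2.12264356e+00]
flange [-1.79862581e-02 -1.50654674e-02  6.44342316e+01] ((462.42657470703125, -130.81781005859375), 45.207218170166016)
flange [-6.67935014e-03 -1.53198338e-03  6.41174773e+01] ((676.4544067382812, 115.13768005371094), 44.33961868286133)
```

View pics/s3.png

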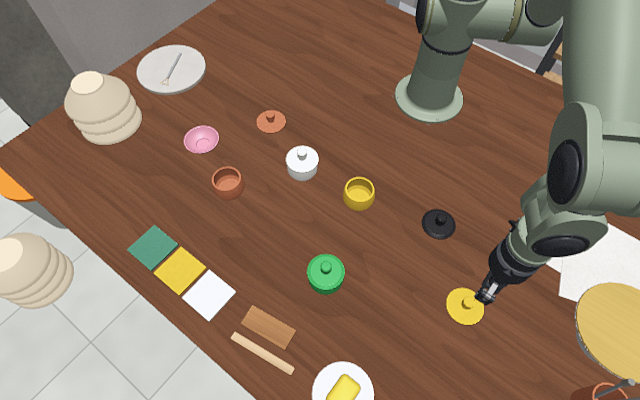

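The white lid (302,162) and green lid (326,273) both sit flat on their jars, with flanges at about 64 mm. The gripper is at (485,295), over the yellow lid at (465,306).

```bash
python3 -m jog '[[[0,0,0],[0,0,20],50],[[0,0,0],[0,0,60],50],[[0,0,0],[0,0,90],50],[[0,0,0],[0,0,104],50],[[0,0,0],[0,0,110],50],[[0,0,0],[0,0,112],50],[[0,0,0],[0,0,112],50]]'; python3 -m jog '[[[0,0,0],[0,0,0],40],[[0,0,0],[0,0,0],32],[[0,0,0],[0,0,0],28],[[0,0,0],[0,0,0],24],[[0,0,0],[0,0,0],20],[[0,0,0],[0,0,0],15],[[0,0,0],[0,0,0],15],[[0,0,0],[0,0,0],15]]'; python3 -m jog '[[[0,0,0],[0,0,-5],15],[[0,0,0],[0,0,-15],15],[[0,0,0],[0,0,-40],15],[[0,0,0],[0,0,-80],15],[[0,0,0],[0,0,-110],15],[[0,0,0],[0,0,-110],15],[[0,0,0],[0,0,-110],15]]'; python3 held.py
```

```text
time_s: 18.6
ee_pos: [0.5313, 0.4132, 0.0405]
orientation: [3.14, -0.001, 1.57]
wrist_force: [0.2, 0.2, -1.0]
gripper_width: 0.0502
grip_force: 0.0
time_s: 19.4
ee_pos: [0.5307, 0.4135, 0.0403]
orientation: [3.14, -0.001, 1.571]
wrist_force: [-1.0, -1.9, 6.5]
gripper_width: 0.0237
grip_force: 58.7
time_s: 20.1
ee_pos: [0.5306, 0.4133, 0.1504]
orientation: [3.14, -0.001, 1.571]
wrist_force: [0.0, -0.9, -1.0]
gripper_width: 0.0239
grip_force: 59.0
scene 724 slope deg [-0.  -0.3] flange z 126.8 z-e -23.6 off -1.8 -0.2 rad 43.9
top 684 slope deg [-0.1  1.5] flange z 124.1 z-e -26.3 off -1.9 -2.2 rad 43.5
tcp [530.6 413.3 150.4]
```

```bash
python3 -m jog '[[[0,0,0],[-20,-5,0],15],[[0,0,0],[-368,-84,0],15],[[0,0,0],[-368,-84,0],15],[[0,0,0],[-368,-84,0],15],[[0,0,0],[-368,-84,0],15],[[0,0,0],[-368,-84,0],15],[[0,0,0],[-368,-84,0],15],[[0,0,0],[-368,-84,0],15]]'; python3 -m jog '[[[0,0,0],[0,0,0],15],[[0,0,0],[0,0,0],15],[[0,0,0],[0,0,0],15]]'; python3 -m jog '[[[0,0,0],[0,0,20],15],[[0,0,0],[0,0,40],15],[[0,0,0],[0,0,40],15],[[0,0,0],[0,0,40],15]]'; python3 held.py
```

```text
time_s: 21.0
ee_pos: [0.4458, 0.0501, 0.1481]
orientation: [-3.139, 0.0, 1.571]
wrist_force: [0.9, -1.5, -0.3]
gripper_width: 0.0236
grip_force: 59.1
time_s: 21.3
ee_pos: [0.4475, 0.0524, 0.1487]
orientation: [-3.14, -0.0, 1.571]
wrist_force: [0.3, 0.1, -0.9]
gripper_width: 0.0237
grip_force: 59.1
time_s: 21.7
ee_pos: [0.4474, 0.0529, 0.109]
orientation: [-3.14, -0.0, 1.573]
wrist_force: [0.2, -0.3, -0.9]
gripper_width: 0.0238
grip_force: 59.1
scene 417 slope deg [-0.8 -0.6] flange z 85.5 z-e -23.6 off -1.1 1.1 rad 43.4
top 0
tcp [447.4  52.9 109. ]
```

```bash
python3 -m jog '[[[0,0,0],[-5,-1,0],15],[[0,0,0],[-9,-2,0],15],[[0,0,0],[-9,-2,0],15],[[0,0,0],[-9,-2,0],15]]'; python3 held.py;  python3 -m jog '[[[0,0,0],[0,0,8],15],[[0,0,0],[0,0,14],15],[[0,0,0],[0,0,17],15],[[0,0,0],[0,0,19],15],[[0,0,0],[0,0,20],15],[[0,0,0],[0,0,20],15]]';python3 -m jog '[[[0,0,0],[0,0,1],15],[[0,0,0],[0,0,1],15]]';python3 -m jog '[[[0,0,0],[0,0,1],15],[[0,0,0],[0,0,1],15]]'
```

```text
time_s: 22.2
ee_pos: [0.4458, 0.0425, 0.1095]
orientation: [3.141, -0.0, 1.57]
wrist_force: [-0.2, 0.4, -1.0]
gripper_width: 0.0237
grip_force: 59.1
scene 407 slope deg [-0.9 -0.4] flange z 86.0 z-e -23.5 off 0.4 2.5 rad 42.9
top 0
tcp [445.8  42.5 109.5]
time_s: 22.9
ee_pos: [0.4456, 0.0428, 0.0891]
orientation: [-3.141, -0.0, 1.571]
wrist_force: [0.3, -0.4, -0.8]
gripper_width: 0.0235
grip_force: 59.1
time_s: 23.1
ee_pos: [0.4458, 0.0428, 0.0883]
orientation: [3.141, 0.0, 1.571]
wrist_force: [-0.5, 0.0, -1.1]
gripper_width: 0.0238
grip_force: 59.1
time_s: 23.3
ee_pos: [0.4459, 0.0427, 0.0882]
orientation: [3.141, 0.0, 1.571]
wrist_force: [-4.0, 0.4, 8.3]
gripper_width: 0.0234
grip_force: 60.2
```

```bash
python3 -m jog '[[[0,0,0],[0,0,0],22],[[0,0,0],[0,0,0],26],[[0,0,0],[0,0,0],30],[[0,0,0],[0,0,0],36],[[0,0,0],[0,0,0],44],[[0,0,0],[0,0,0],50],[[0,0,0],[0,0,0],50],[[0,0,0],[0,0,-10],50]]';python3 -m jog '[[[0,0,0],[0,0,-15],50],[[0,0,0],[0,0,-40],50],[[0,0,0],[0,0,-54],50],[[0,0,0],[0,0,-54],50]]'; python3 -m jog '[[[0,0,0],[-358,-57,0],50],[[0,0,0],[-358,-57,0],50],[[0,0,0],[-358,-57,0],50],[[0,0,0],[-358,-57,0],50],[[0,0,0],[-358,-57,0],50],[[0,0,0],[-358,-57,0],50],[[0,0,0],[-358,-57,0],50],[[0,0,0],[-358,-57,0],50]]';  python3 -m jog '[[[0,0,0],[0,0,0],50],[[0,0,0],[0,0,0],50],[[0,0,0],[0,0,0],50]]'
python3 - <<'E'
from h import *
p,d=env.camera("scene"); C=cloud("scene",d)*1000
cv2.imwrite("pics/s4.png",p[:,:,::-1])
for c in((463,-132),(678,116),(445,44)):
  P=C[(abs(C[...,0]-c[0])<50)&(abs(C[...,1]-c[1])<50)&(C[...,2]>50)&(C[...,2]<76)]
  a=np.linalg.lstsq(np.c_[P[:,:2]-c,np.ones(len(P))],P[:,2],rcond=None)[0]; print("flange",a, cv2.minEnclosingCircle(P[:,:2].astype(np.float32)))
E
```

```text
time_s: 24.1
ee_pos: [0.4447, 0.0428, 0.0967]
orientation: [-3.139, -0.0, 1.571]
wrist_force: [0.0, 0.3, 0.8]
gripper_width: 0.05
grip_force: 0.0
time_s: 24.5
ee_pos: [0.4474, 0.0427, 0.1537]
orientation: [3.137, 0.0, 1.571]
wrist_force: [0.7, 0.1, -0.1]
gripper_width: 0.05
grip_force: 0.0
time_s: 25.3
ee_pos: [0.388, -0.3201, 0.151]
orientation: [3.141, 0.002, 1.565]
wrist_force: [-0.2, 0.6, 0.6]
gripper_width: 0.0499
grip_force: 0.0
time_s: 25.6
ee_pos: [0.3887, -0.3131, 0.1509]
orientation: [-3.141, -0.002, 1.573]
wrist_force: [-0.6, 0.4, 0.2]
gripper_width: 0.0503
grip_force: 0.0
flange [-1.24106221e-02 -1.00328076e-02  6.43884972e+01] ((462.9447326660156, -130.5229034423828), 44.4176025390625)
flange [-6.50723808e-03 -5.24645080e-03  6.40488632e+01] ((676.10400390625, 116.2935562133789), 44.455474853515625)
flange [-1.34192438e-02 -1.37128340e-02  6.44525115e+01] ((444.2703552246094, 43.24885559082031), 45.05315017700195)
```

View pics/s4.png

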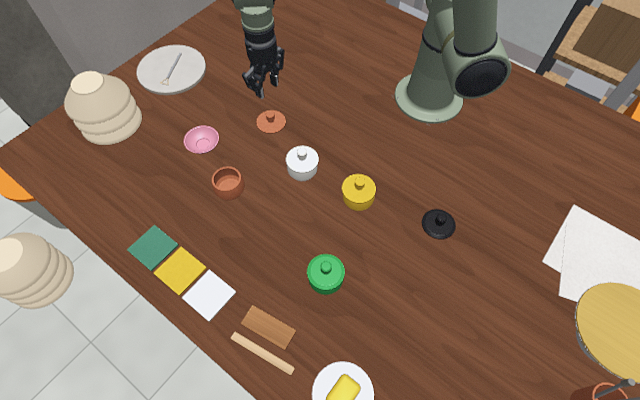

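Three lids are seated: white (302,162), yellow (359,190) and green (326,272). The gripper (262,85) is above the terracotta lid (271,121), and the terracotta jar at (228,182) is still open.

```bash
python3 -m jog '[[[0,0,0],[-1,0,20],50],[[0,0,0],[-1,0,60],50],[[0,0,0],[-1,0,90],50],[[0,0,0],[-1,0,104],50],[[0,0,0],[-1,0,110],50],[[0,0,0],[-1,0,112],50],[[0,0,0],[-1,0,112],50]]'; python3 -m jog '[[[0,0,0],[0,0,0],40],[[0,0,0],[0,0,0],32],[[0,0,0],[0,0,0],28],[[0,0,0],[0,0,0],24],[[0,0,0],[0,0,0],20],[[0,0,0],[0,0,0],15],[[0,0,0],[0,0,0],15],[[0,0,0],[0,0,0],15]]'; python3 -m jog '[[[0,0,0],[0,0,-5],15],[[0,0,0],[0,0,-15],15],[[0,0,0],[0,0,-40],15],[[0,0,0],[0,0,-80],15],[[0,0,0],[0,0,-110],15],[[0,0,0],[0,0,-110],15],[[0,0,0],[0,0,-110],15]]'; python3 held.py
```

```text
time_s: 26.35
ee_pos: [0.3893, -0.3161, 0.0399]
orientation: [3.141, 0.001, 1.572]
wrist_force: [0.4, 0.2, -0.2]
gripper_width: 0.05
grip_force: 0.0
time_s: 27.15
ee_pos: [0.389, -0.3166, 0.0401]
orientation: [3.141, 0.001, 1.571]
wrist_force: [-0.6, 1.7, 7.0]
gripper_width: 0.0238
grip_force: 58.5
time_s: 27.85
ee_pos: [0.389, -0.3166, 0.1501]
orientation: [3.14, 0.001, 1.571]
wrist_force: [0.3, 0.4, -2.1]
gripper_width: 0.0236
grip_force: 59.1
scene 353 slope deg [-1.3 -0.2] flange z 126.5 z-e -23.6 off -0.3 3.4 rad 43.7
top 704 slope deg [-0.1 -1. ] flange z 123.9 z-e -26.2 off -0.9 3.8 rad 42.7
tcp [ 389.  -316.6  150.1]
```

```bash
python3 -m jog '[[[0,0,0],[5,20,0],15],[[0,0,0],[66,245,0],15],[[0,0,0],[66,245,0],15],[[0,0,0],[66,245,0],15],[[0,0,0],[66,245,0],15],[[0,0,0],[66,245,0],15],[[0,0,0],[66,245,0],15],[[0,0,0],[66,245,0],15]]'; python3 -m jog '[[[0,0,0],[0,0,0],15],[[0,0,0],[0,0,0],15],[[0,0,0],[0,0,0],15]]'; python3 -m jog '[[[0,0,0],[0,0,20],15],[[0,0,0],[0,0,40],15],[[0,0,0],[0,0,40],15],[[0,0,0],[0,0,40],15]]'; python3 held.py
```

```text
time_s: 28.75
ee_pos: [0.6328, -0.2492, 0.1467]
orientation: [-3.138, -0.002, 1.572]
wrist_force: [-0.3, -1.1, -1.6]
gripper_width: 0.0239
grip_force: 59.4
time_s: 29.05
ee_pos: [0.6328, -0.2509, 0.1495]
orientation: [-3.141, -0.0, 1.569]
wrist_force: [-0.1, 0.7, -1.2]
gripper_width: 0.0238
grip_force: 59.4
time_s: 29.45
ee_pos: [0.6332, -0.2505, 0.1096]
orientation: [-3.141, -0.0, 1.57]
wrist_force: [-0.0, -0.6, -1.3]
gripper_width: 0.0234
grip_force: 59.4
scene 398 slope deg [-0.5 -0.9] flange z 85.5 z-e -24.1 off -1.8 3.5 rad 43.6
top 488 slope deg [ 0.6 -1.8] flange z 85.3 z-e -24.2 off 0.0 1.3 rad 43.3
tcp [ 633.2 -250.5  109.6]
```

Lid centre is about (632.5,-248) and the jar is at (633,-248), so I'll lower it.

```bash
python3 -m jog '[[[0,0,0],[0,0,8],15],[[0,0,0],[0,0,14],15],[[0,0,0],[0,0,17],15],[[0,0,0],[0,0,19],15],[[0,0,0],[0,0,20],15],[[0,0,0],[0,0,20],15]]';python3 -m jog '[[[0,0,0],[0,0,1],15],[[0,0,0],[0,0,1],15]]';python3 -m jog '[[[0,0,0],[0,0,1],15],[[0,0,0],[0,0,1],15]]'
```

```text
time_s: 30.15
ee_pos: [0.6337, -0.2501, 0.0891]
orientation: [-3.141, -0.0, 1.571]
wrist_force: [0.4, -0.4, -1.0]
gripper_width: 0.0238
grip_force: 59.4
time_s: 30.35
ee_pos: [0.6338, -0.2503, 0.0883]
orientation: [3.141, 0.0, 1.571]
wrist_force: [-0.1, -0.5, -1.3]
gripper_width: 0.0235
grip_force: 59.4
time_s: 30.55
ee_pos: [0.6338, -0.2503, 0.0882]
orientation: [3.141, 0.0, 1.571]
wrist_force: [-2.5, 1.2, 3.7]
gripper_width: 0.0237
grip_force: 59.9
```

```bash
python3 -m jog '[[[0,0,0],[0,0,0],22],[[0,0,0],[0,0,0],26],[[0,0,0],[0,0,0],30],[[0,0,0],[0,0,0],36],[[0,0,0],[0,0,0],44],[[0,0,0],[0,0,0],50],[[0,0,0],[0,0,0],50],[[0,0,0],[0,0,-10],50]]';python3 -m jog '[[[0,0,0],[0,0,-15],50],[[0,0,0],[0,0,-40],50],[[0,0,0],[0,0,-80],50],[[0,0,0],[0,0,-110],50],[[0,0,0],[0,0,-110],50]]'; python3 -m jog '[[[0,0,0],[-60,-250,0],50],[[0,0,0],[-60,-250,0],50],[[0,0,0],[-60,-250,0],50],[[0,0,0],[-60,-250,0],50],[[0,0,0],[-60,-250,0],50],[[0,0,0],[-60,-250,0],50],[[0,0,0],[-60,-250,0],50],[[0,0,0],[-60,-250,0],50]]';  python3 -m jog '[[[0,0,0],[0,0,0],50],[[0,0,0],[0,0,0],50],[[0,0,0],[0,0,0],50]]'
python3 - <<'E'
from h import *
p,d=env.camera("scene"); C=cloud("scene",d)*1000
cv2.imwrite("pics/s5.png",p[:,:,::-1])
for c in((463,-132),(678,116),(445,44),(633,-248)):
  P=C[(abs(C[...,0]-c[0])<50)&(abs(C[...,1]-c[1])<50)&(C[...,2]>50)&(C[...,2]<76)]
  a=np.linalg.lstsq(np.c_[P[:,:2]-c,np.ones(len(P))],P[:,2],rcond=None)[0]; print("flange",a, cv2.minEnclosingCircle(P[:,:2].astype(np.float32)))
E
```

```text
time_s: 31.35
ee_pos: [0.6327, -0.2497, 0.0961]
orientation: [-3.139, -0.001, 1.571]
wrist_force: [0.2, -0.5, 0.5]
gripper_width: 0.0503
grip_force: 0.0
time_s: 31.85
ee_pos: [0.6367, -0.2517, 0.2149]
orientation: [3.132, 0.005, 1.571]
wrist_force: [0.4, -0.5, -0.1]
gripper_width: 0.0503
grip_force: 0.0
time_s: 32.65
ee_pos: [0.3847, -0.3107, 0.208]
orientation: [3.14, 0.001, 1.571]
wrist_force: [0.7, 0.7, 0.4]
gripper_width: 0.0501
grip_force: 0.0
time_s: 32.95
ee_pos: [0.3845, -0.3099, 0.2071]
orientation: [-3.141, -0.0, 1.572]
wrist_force: [-0.1, -0.4, -0.7]
gripper_width: 0.0501
grip_force: 0.0
flange [-6.96448992e-03 -8.06325618e-03  6.43712990e+01] ((462.4141540527344, -130.72122192382812), 45.30772399902344)
flange [-5.75889063e-03 -3.11764295e-03  6.41538517e+01] ((677.0037841796875, 115.9195556640625), 44.461387634277344)
flange [-1.11339879e-02 -3.96892679e-03  6.43141477e+01] ((443.6015930175781, 41.91623306274414), 45.36220169067383)
flange [-1.10882453e-02 -1.60234083e-02  6.38612524e+01] ((630.0529174804688, -248.43167114257812), 45.854801177978516)
```

View pics/s5.png

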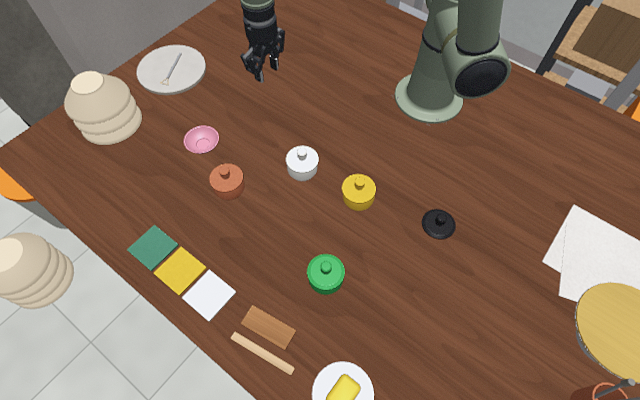

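All four lids are flat on their jars: terracotta (227,180), white (302,162), yellow (359,190) and green (326,272). The bowl (201,138) and black lid (438,223) have not moved, and the arm is clear.

```bash
python3 -c "
from bench import env
print(env.close_job())"
```

```text
the job is handed in; nothing more can be done
None
```

The job is handed in: all four lids sit level on the jars of their own colour, and in the last picture the jars, black lid and pink bowl were where they started, at about 33 s of the 109 s limit.

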